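Pack the next module layer in the transport carrier

TASK

In the open black carrier lies one aluminium module: lay the pressboard separator sheet flat on it, centred and square, then stack the second module on the sheet, lined up with the one beneath. Last, push the carrier's gate shut until it seats on its catch. Set the pieces down rather than dropping them, and leave the other things on the bench where they are.

Things in the scene. Friction and masses are not known exactly. Their poses are not given: they have to be found in the camera images.
- carrier: Black plastic transport carrier, fixed to the bench, open at the top: 220 (x) x 170 (y), floor 6 thick, walls 6 thick reaching 55 above the bench on its -x, +x and -y sides; its +y side is closed by the gate. The floor runs on 15 beyond the gate as a sill, to y = +115. Origin: centre of its footprint on the bench (z = 0); x along its length, z up.
- gate (a joint): Gate hinge angle in rad: 0 = shut, growing as it swings outward (to the carrier's +y; a turn about +z of the carrier), up to 1.5. Starts open. The last 0.09 rad meet a sprung ball catch in the sill, which needs a push of a few newtons at the free end; past 0.04 it snaps to 0.
- gate_hinge (a point): On the gate's hinge axis (vertical), 32 above the bench; near corner of the carrier at (-102, +88) in its frame. From here the gate, a black panel 194 long, 6 thick, from 10 to 54 above the bench, runs along the carrier's x axis when shut.
- gate_push (a point): Point on the gate's outer face where to push it, 150 from the hinge axis towards the free end, 36 above the bench. Turns with the gate; its x axis runs along the gate from the hinge to the free end, its y axis is the face's outward normal.
- module_a: Aluminium electronics module: a flat block 140 long (x) x 56 wide (y) x 24 high, with a brass connector stub (11 dia, 12 long) in the middle of each end, so 164 long overall. Same either way round. Origin: centre of its underside; x along its length, z up. About 0.45 kg. This one is the first layer and lies loose on the carrier's floor (underside 6 above the bench).
- module_b: Aluminium electronics module: a flat block 140 long (x) x 56 wide (y) x 24 high, with a brass connector stub (11 dia, 12 long) in the middle of each end, so 164 long overall. Same either way round. Origin: centre of its underside; x along its length, z up. About 0.45 kg. This one is the next layer and lies on the bench to the robot's right.
- sheet: Separator sheet: stiff tan pressboard, 170 long (x) x 62 wide (y) x 5 thick, 60 g, lying loose on the rest with its underside 20 above the bench. Origin: centre of its underside; x along its length, z up.
- rest: Black block 120 (x) x 36 (y) x 20 high fixed to the bench under the sheet, along the sheet's length and narrower than it, so that fingers reach under the sheet's long edges. Origin: centre of its underside.
- strip: Short offcut of the same pressboard, 80 x 28 x 5, lying flat; not the separator. Origin: centre of its underside, x along its length.
- screwdriver: Screwdriver lying on the bench, along its x axis, about 200 long.
- bottle: White plastic bottle with black cap, 54 diameter, 130 high; origin: centre of its underside.
- dish: Small open steel dish, 90 diameter, 30 high; origin: centre of its underside.
- jar: Black jar with grey lid, 60 diameter, 60 high; origin: centre of its underside.
Not all that is in view belongs to the job. Leave any turquoise look-alike of the module_b alone. Leave any yellow look-alike of the sheet alone.

How it is judged:
By the outcome, as a careful person would: the job done as asked, in the order asked, and still so for the second after the job is handed in, with the robot touching nothing.
It also fails if it takes over 61 s, if anything falls off the work surface, if the arm or the gripper's body presses on something with over 40 N, if the wrist force passes 120 N, or if a joint passes its speed limit or range.

ROBOT

A 6-joint arm with a two-finger parallel gripper is mounted at the origin on the work surface. World frame = base frame: x ahead of the robot, y to its left, z up, the work surface at z = 0. Lengths are in m, angles in rad, forces in N, time in s.
With the tool pointing down it reaches from about 0.275 to 0.875 m from the base axis. Payload 12.5 kg.
Tool frame: the origin (TCP) lies between the finger pads; the fingertips stand 17 mm ahead of it and the grasp point (between the pads) lies 2 mm behind it (arm.finger_overhang is the distance from the TCP to the fingertips, in m); z points along the fingers, y is the line along which they close (so a half turn about z gives the same grasp; the last joint's range is limited). The gripper opens to 85 mm and grips with 20 to 120 N. Pads are 22 mm wide; open, the fingers measure 114 mm over their backs; the gripper's body (76 mm by 85 mm) begins 54 mm behind the grasp point. The pads swing forward as they close: fully open they stand 13 mm farther back than shut.
Start: joints at [-1.412, 0.351, 1.652, -0, 1.139, -0.085], TCP at [0.133, -0.534, 0.248] pointing down, gripper open.
Joint ranges: [-2.75, 2.75], [-0.79, 2.1], [0.01, 2.65], [-1.57, 4.71], [0.07, 3.14], [-2.87, 2.87]. Speed limits (rad/s): [2.22, 2.22, 2.79, 3.14, 3.14, 3.14].

INTERFACE

Orientations are given as a unit quaternion [x, y, z, w].
In Python, from rig import status, vision, arm gives the robot as it stands. The module is installed in compiled form; this text tells all that it offers.
- The arm moves only by the tool arm_command, never from a script. Its argument "increments" is a list of rows, each a list of 7 numbers: the turn, a rotation vector about the tool's x, y, z in units of 120 degrees (1.0 is 120 degrees), then the shift along the tool's x, y, z in units of 0.05 m (1.0 is 0.05 m), then the opening, from 0 (shut) to 1 (fully open). In form: [[wx, wy, wz, x, y, z, hand], ...]. A call has 1 to 20 rows; each row shifts and turns the commanded pose from where the row before left it, along the tool's axes as they then stand; what a row does not reach is not made up. A row lasts 1/8 s, in which the tool goes at most 62.5 mm and 10.7 degrees, less where a joint would pass 70% of its speed; a pose out of reach is approached as far as the arm can. A call with a number of a shift or a turn outside -1 to 1 is refused whole. A call with a gripper value outside its range is refused whole. The fingers move at their own pace and stop on an object; the grip force is fixed at half the most. Time passes only in rows, so rows that do not move let the fingers close. It gives the time, the measured TCP pose, the force, the opening and the grip force at its end, in the units of the state.
- status.sense(): the state, without advancing time (a new reading comes with each control period).
- vision.snapshot(name): name is "scene" or "top" or "wrist"; returns (picture, depth): 480x640x3 uint8, red, green, blue; 480x640 float32, m along the optical axis (not along the pixel's ray), 0 where there is no reading.
- vision.camera_model(name): a dict with "vfov" (degrees; the focal length in pixels is half the picture's height over the tangent of half this angle, whatever the lens; pixels are square), "cx", "cy" (the principal point, pixels), "rvec" (rotation vector, rad) and "tvec" (3), from world to camera coordinates, as OpenCV has them. Camera axes: x right, y down, z forward; pixel columns grow to the right and rows downward; lengths in m; the calibration is good to about 2 mm. A picture is of the moment at which its call begins: read the wrist's pose just before it. camera_model takes no time and is no camera call; for the wrist camera it gives the pose at the moment of the call.
- arm.hand_in(): hands the job in; it is judged then, once.
The state is a dict: "clock": time; "joint_pos": joint angles; "qvel": joint speeds; "joint_torque": joint torques, N m; "ee_pos": TCP position; "orientation": TCP orientation; "wrist_force": force on the tool from outside, world axes, zero at the start; "moment": the same for the moment, N m; "grip_width": finger opening in m; "grip_force": force on a finger pad.
Only numpy, scipy, OpenCV 4.12 (cv2) and the standard library are available. Lean on these libraries where they do the work, as an engineer would, in place of code of your own. Each camera call takes 0.05 s, during which the arm holds its last target. There are 200 camera calls.

## Working session

There is one attempt and no reset: what is moved stays moved. The work goes in short steps, Python scripts to look and compute and a tool call to move; the robot and the scene stay as the last step left them, time stands still between calls to the robot, and variables do not carry over. Pictures are saved under pics/ and viewed, at most 10 in all, crops included, and the job is handed in when it is done.

Besides the shell and the picture viewer there is one more tool, called after "Emit:" as name(argument=value, ...), one argument or row to a line, values as JSON. arm_command: Moves the arm, as the interface text tells. Shifts and turns lie within -1 to 1; 1 stands for 0.05 m of shift or 120 degrees of turn. Its arguments: {"type":"object","properties":{"increments":{"type":"array","items":{"type":"array","items":{"type":"number"}}}},"required":["increments"]}

```bash
mkdir -p pics
cat > h.py <<'E'
import numpy as np, cv2
from rig import status, vision, arm
from scipy.spatial.transform import Rotation as R
def cam(n):
    m=vision.camera_model(n); f=240/np.tan(np.radians(m['vfov'])/2)
    return f,m['cx'],m['cy'],R.from_rotvec(np.ravel(m['rvec'])).as_matrix(),np.ravel(m['tvec'])
def cast(n,uv,z,c=None):
    f,cx,cy,Rm,t=c or cam(n); uv=np.atleast_2d(uv).astype(float)
    d=np.c_[(uv[:,0]-cx)/f,(uv[:,1]-cy)/f,np.ones(len(uv))]@Rm; o=-Rm.T@t
    return o+d*((z-o[2])/d[:,2])[:,None]
def snap(n,save=None):
    c=cam(n); p,d=vision.snapshot(n)
    if save: cv2.imwrite('pics/'+save,p[:,:,::-1])
    return p,d,c
def cloud(d,c):
    f,cx,cy,Rm,t=c; v,u=np.mgrid[:480,:640]
    P=np.stack([(u-cx)/f*d,(v-cy)/f*d,d],-1)
    return (P-t)@Rm
E
python3 - <<'E'
from h import *
for n in('scene','top','wrist'):
    p,d,c=snap(n,n+'1.png'); np.savez('/tmp/'+n,p=p,d=d); print(n,c[0],c[1:3],-c[3].T@c[4],vision.camera_model(n))
s=status.sense();print(s)
E
```

```text
scene 436.61731194207954 (318.71659689381596, 238.92723241580674) [ 0.88121127 -0.55519203  0.77321018] {'vfov': 57.59347016810383, 'cx': 318.71659689381596, 'cy': 238.92723241580674, 'rvec': array([ 2.36901536,  0.8394683 , -0.28110798]), 'tvec': array([-0.33673135, -0.31656659,  1.21203262])}
top 598.6818799234183 (319.33223307000605, 239.6798860696364) [ 0.36955105 -0.15066235  1.28287082] {'vfov': 43.68979138981792, 'cx': 319.33223307000605, 'cy': 239.6798860696364, 'rvec': array([ 2.13704925, -2.18274294,  0.1254401 ]), 'tvec': array([-0.13921515,  0.52062808,  1.23068688])}
wrist 399.3076920398521 (319.8395744536619, 233.49421630470218) [ 0.2047632  -0.51488888  0.37330147] {'vfov': 62.015123787335064, 'cx': 319.8395744536619, 'cy': 233.49421630470218, 'rvec': array([-2.28170572,  1.78442301,  0.26836029]), 'tvec': array([-0.54855179, -0.03792387,  0.37964067])}
{'clock': 0.15, 'joint_pos': array([-1.41159461e+00,  3.51090070e-01,  1.65221499e+00,  3.20790842e-05,
        1.13908178e+00, -8.46370794e-02]), 'qvel': array([-0.00079352, -0.00226795, -0.00254948, -0.00186929,  0.00104706,
       -0.00117468]), 'joint_torque': array([ 8.74203906e-04, -5.06250679e+01, -2.91503119e+01, -8.54020573e-05,
        3.30130228e-03,  1.74522626e-05]), 'ee_pos': array([ 0.13276549, -0.53352233,  0.24791796]), 'orientation': array([ 9.92577770e-01,  1.21610904e-01, -2.46001499e-07, -3.97360068e-04]), 'wrist_force': array([-0.02905574,  0.70218235,  0.31134779]), 'moment': array([-0.04297456,  0.06469157,  0.03198547]), 'grip_force': 0.0, 'grip_width': 0.08515035480530991}
```

View pics/top1.png

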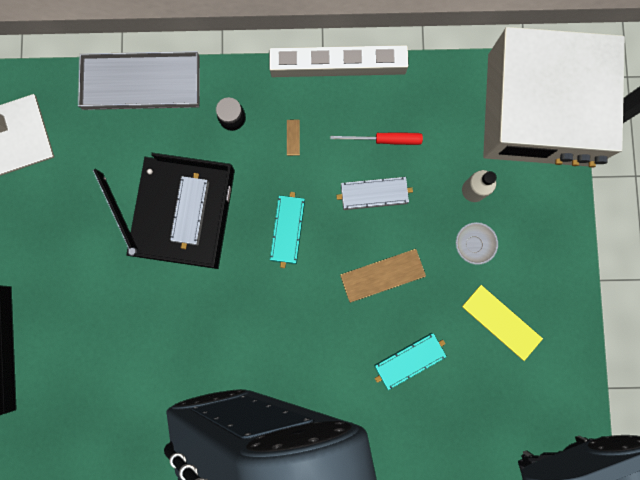

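View pics/scene1.png

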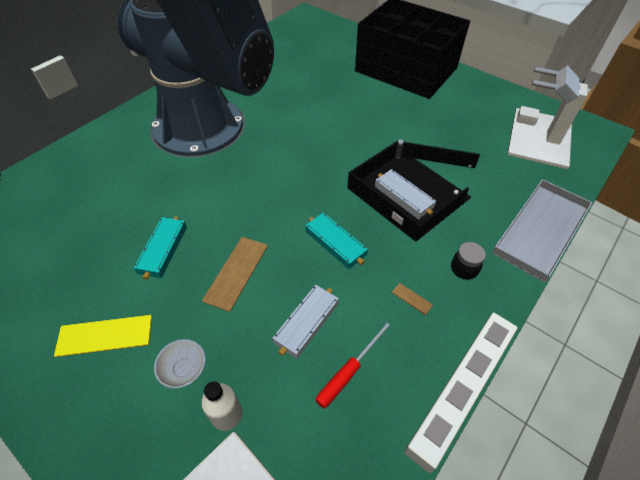

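Top view candidates: module_b is either the silver block (375,193) or one of the turquoise look-alikes (288,230) and (410,362). Silver fits, as aluminium outside the carrier. The sheet could be tan (383,276), yellow (503,322) or the short tan strip (293,137). The large tan one on the rest fits. Module_a is at (189,211) in the carrier, the gate hinge at (132,251) and the gate's free end at (97,172).

```bash
cat >> h.py <<'E'
def fit(P,L):
    r=cv2.minAreaRect(np.float32(P[:,:2]*1000)); b=cv2.boxPoints(r)
    e0,e1=b[1]-b[0],b[2]-b[1]; e=e0 if np.hypot(*e0)>np.hypot(*e1) else e1
    a=np.degrees(np.arctan2(e[1],e[0])); a=(a+90)%180-90
    return np.round(r[0],1),np.round(sorted(r[1]),1),round(a,2)
def comps(m,amin=300):
    m=cv2.morphologyEx(m.astype('uint8'),cv2.MORPH_CLOSE,np.ones((3,3)))
    n,l,s,c=cv2.connectedComponentsWithStats(m)
    for i in range(1,n):
        if s[i,4]>=amin:
            k=max(cv2.findContours((l==i).astype('uint8'),cv2.RETR_EXTERNAL,cv2.CHAIN_APPROX_NONE)[0],key=len)[:,0]
            yield c[i],s[i,4],k
def masks(p):
    h,s,v=cv2.split(cv2.cvtColor(p,cv2.COLOR_RGB2HSV))
    return dict(silver=(v>125)&(s<60)&~((s<25)&(v>235)), tan=(h>8)&(h<20)&(s>80)&(v>70)), (h,s,v)
E
python3 - <<'E'
from h import *
for n in('top','scene'):
    z=np.load(f'/tmp/{n}.npz'); p,d=z['p'],z['d']; c=cam(n); m,_=masks(p)
    for k,mm in m.items():
        for ce,a,K in comps(mm):
            if 100<ce[1]<330 and 100<ce[0]<480 and a<6000:
                print(n,k,np.round(ce),a,[fit(cast(n,K,zz,c),0) for zz in (.025,.030)])
    P=cloud(d,c)
    if n=='top':
        for px in [(189,211),(375,193),(383,276),(150,200),(97,172),(112,210),(130,250),(195,267),(232,200)]: print(px,np.round(P[px[1],px[0]],3))
    # rim of carrier by height
    q=P.reshape(-1,3); box=(q[:,0]>.2)&(q[:,0]<.65)&(q[:,1]>.05)&(q[:,1]<.5)&(d.ravel()>0)
    q=q[box&(q[:,2]>.045)&(q[:,2]<.064)]; np.save(f'/tmp/rim_{n}',q); print(len(q))
z=np.load('/tmp/top.npz')['p']
a=cv2.resize(z[120:310,80:440],None,fx=2.2,fy=2.2,interpolation=cv2.INTER_CUBIC)
T=np.load('/tmp/rim_top.npy'); im=np.zeros((180*2,800,3),'uint8')
cv2.imwrite('pics/crop1.png',a[:,:,::-1])
E
```

```text
top silver [228. 109.] 467 [(array([809.4,  42.2]), array([51.9, 52.2]), np.float32(89.69)), (array([807.7,  41.4]), array([51.6, 52. ]), np.float32(89.69))]
top silver [189. 210.] 1717 [(array([588.3, 127. ]), array([ 56.2, 141.2]), np.float32(-9.49)), (array([587.4, 125.9]), array([ 56. , 140.7]), np.float32(-9.49))]
top silver [374. 192.] 1712 [(array([ 617.4, -269.6]), array([ 57.3, 140.8]), np.float32(-85.7)), (array([ 616.4, -269.1]), array([ 57.1, 140.3]), np.float32(-85.7))]
top silver [477. 243.] 1392 [(array([ 504.3, -482. ]), array([86.8, 87.1]), np.float32(42.96)), (array([ 503.7, -480.7]), array([86.4, 86.8]), np.float32(42.96))]
top tan [292. 137.] 420 [(array([742.8, -96.9]), array([23.8, 75.6]), np.float32(-0.96)), (array([741.3, -97.1]), array([23.7, 75.3]), np.float32(-0.96))]
top tan [383. 275.] 2302 [(array([ 440.7, -281.7]), array([ 60.3, 168.4]), np.float32(-72.31)), (array([ 440.4, -281.2]), array([ 60. , 167.7]), np.float32(-72.31))]
(189, 211) [0.585 0.125 0.029]
(375, 193) [ 0.617 -0.272  0.019]
(383, 276) [ 0.439 -0.283  0.021]
(150, 200) [0.615 0.215 0.005
[... 294 characters left out ...]
57.4, 140.3]), np.float32(-9.71))]
scene silver [472. 252.] 401 [(array([795.8,  65.3]), array([50.8, 51.1]), np.float32(-19.15)), (array([796.4,  61.1]), array([50.4, 50.8]), np.float32(-19.15))]
scene silver [305. 319.] 1967 [(array([ 622.5, -271.9]), array([ 55.9, 140.3]), np.float32(-85.69)), (array([ 624.2, -273.8]), array([ 55.6, 139.3]), np.float32(-85.69))]
scene tan [235. 274.] 2087 [(array([ 445.4, -283.2]), array([ 60.9, 168. ]), np.float32(-72.22)), (array([ 448.4, -285. ]), array([ 60.5, 166.9]), np.float32(-72.22))]
scene tan [412. 299.] 456 [(array([ 756.5, -110.5]), array([26. , 76.3]), np.float32(-0.71)), (array([ 757.3, -113.4]), array([25.8, 75.8]), np.float32(-0.71))]
917
```

View pics/crop1.png

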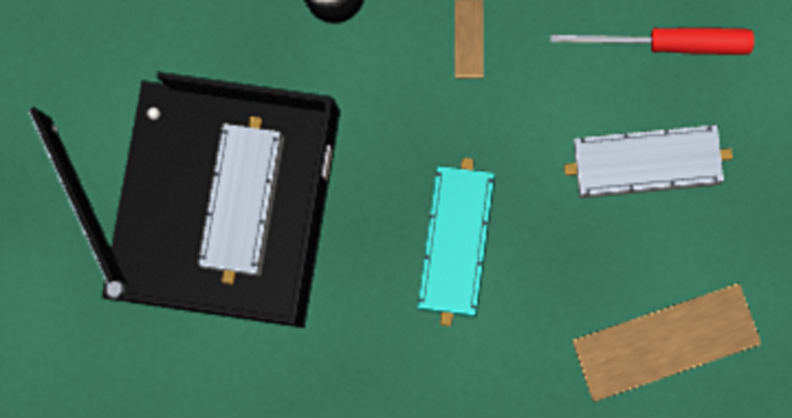

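The crop confirms it: silver module_b at (650,160), the large tan sheet at (665,340), module_a in the carrier at (240,200). Turning, then hovering over the sheet.

Emit:
arm_command(
  increments=[
    [0, 0, -0.078, 0, 0, 0, 1],
    [0, 0, -0.078, 0, 0, 0, 1],
    [0, 0, -0.078, 0, 0, 0, 1],
    [0, 0, -0.078, 0, 0, 0, 1],
    [0, 0, -0.078, 0, 0, 0, 1],
    [0, 0, -0.078, 0, 0, 0, 1],
    [0, 0, -0.078, 0, 0, 0, 1],
    [0, 0, -0.078, 0, 0, 0, 1],
    [0, 0, -0.078, 0, 0, 0, 1],
    [0, 0, -0.078, 0, 0, 0, 1],
    [0, 0, 0, 0.29, 0.74, 0.1, 1],
    [0, 0, 0, 0.29, 0.74, 0.1, 1],
    [0, 0, 0, 0.29, 0.74, 0.1, 1],
    [0, 0, 0, 0.29, 0.74, 0.1, 1],
    [0, 0, 0, 0.29, 0.74, 0.1, 1],
    [0, 0, 0, 0.29, 0.74, 0.1, 1],
    [0, 0, 0, 0.29, 0.74, 0.1, 1],
    [0, 0, 0, 0.29, 0.74, 0.1, 1],
    [0, 0, 0, 0.29, 0.74, 0.1, 1],
    [0, 0, 0, 0.29, 0.74, 0.1, 1],
  ],
)

```text
clock: 2.65
ee_pos: [0.4426, -0.2828, 0.198]
orientation: [0.591, 0.807, -0.0, -0.0]
wrist_force: [0.3, -0.6, -0.3]
grip_width: 0.0851
grip_force: 0.0
```

```bash
cat >> h.py <<'E'
def pose():
    s=status.sense(); r=R.from_quat(s['orientation']); M=r.as_matrix()
    return s['ee_pos'],r,np.degrees(np.arctan2(M[1,0],M[0,0]))
def goto(p,yaw):
    "turn (tool units) to reach yaw & upright, then shift in tool units after turning"
    t,r,y=pose(); g=R.from_matrix(np.c_[[np.cos(yaw*np.pi/180),np.sin(yaw*np.pi/180),0],[np.sin(yaw*np.pi/180),-np.cos(yaw*np.pi/180),0],[0,0,-1]])
    print('at',np.round(t,4),round(y,2),'turn',np.round((r.inv()*g).as_rotvec()/np.radians(120),4),'shift',np.round(g.inv().apply(np.array(p)-t)/.05,3))
E
python3 - <<'E'
from h import *
print(pose()[0],pose()[2]); p,d,c=snap('wrist','w1.png'); m,_=masks(p)
for ce,a,K in comps(m['tan']): print(np.round(ce),a,fit(cast('wrist',K,.025,c),0))
E
```

```text
[ 0.44263864 -0.28282625  0.19800609] 107.56849495842545
[320. 200.] 17151 (array([ 442. , -281.2]), array([ 61.2, 168.4]), np.float32(-72.34))
```

View pics/w1.png

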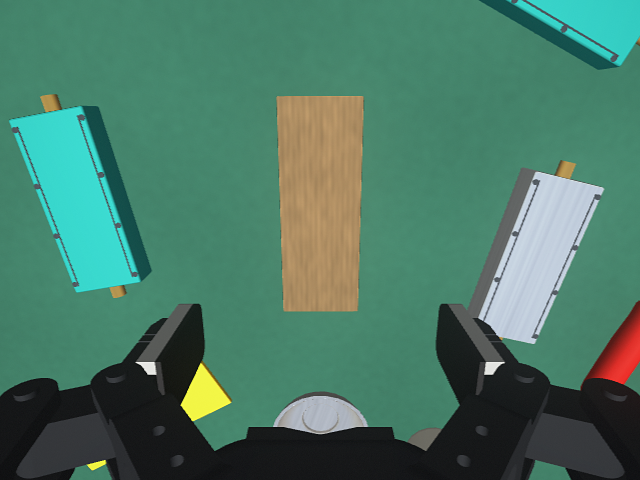

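Run:
```python
from h import *
p,d,c=snap('wrist'); P=cloud(d,c); t,r,y=pose()
Q=r.inv().apply(P[290:400,130:500].reshape(-1,3)-t); Q=Q[(d[290:400,130:500].ravel()>.03)&(Q[:,2]<.06)&(abs(Q[:,1])<.07)&(abs(Q[:,0])<.03)]
print(len(Q),np.percentile(Q,[0,1,5,50,95,99,100],axis=0).round(4))
goto([.442,-.2812,.020],107.66)
```

```text
10467 [[-0.0103 -0.0557 -0.0559]
 [-0.0086 -0.054  -0.0543]
 [-0.0059 -0.0479 -0.0469]
 [ 0.0093 -0.0394 -0.0212]
 [ 0.0139  0.0495 -0.0009]
 [ 0.0184  0.0559  0.0027]
 [ 0.0197  0.0582  0.0056]]
at [ 0.4435 -0.2817  0.1976] 107.73 turn [-0.     -0.0005  0.0006] shift [ 0.018 -0.025  3.552]
```

Emit:
arm_command(
  increments=[
    [0, 0, 0, 0.02, -0.02, 0.6, 1],
    [0, 0, 0, 0, 0, 0.8, 1],
    [0, 0, 0, 0, 0, 0.8, 1],
    [0, 0, 0, 0, 0, 0.7, 1],
    [0, 0, 0, 0, 0, 0.5, 1],
    [0, 0, 0, 0, 0, 0.2, 1],
    [0, 0, 0, 0, 0, 0, 1],
    [0, 0, 0, 0, 0, 0, 0],
    [0, 0, 0, 0, 0, 0, 0],
    [0, 0, 0, 0, 0, 0, 0],
    [0, 0, 0, 0, 0, 0, 0],
    [0, 0, 0, 0, 0, 0, 0],
  ],
)

```text
clock: 4.25
ee_pos: [0.441, -0.2836, 0.0197]
orientation: [0.591, 0.807, -0.0, 0.001]
wrist_force: [-3.2, 1.2, 8.4]
grip_width: 0.0603
grip_force: 62.8
```

Emit:
arm_command(
  increments=[
    [0, 0, 0, 0, 0, -0.4, 0],
    [0, 0, 0, 0, 0, -0.6, 0],
    [0, 0, -0.0748, 0, 0, -0.37, 0],
    [0, 0, -0.0748, 0, 0, -0.37, 0],
    [0, 0, -0.0748, 0, 0, -0.37, 0],
    [0, 0, -0.0748, 0, 0, -0.37, 0],
    [0, 0, -0.0748, 0, 0, -0.37, 0],
    [0, 0, -0.0748, 0, 0, -0.37, 0],
    [0, 0, -0.0748, 0, 0, -0.37, 0],
    [0, 0, 0, -0.16, 0.64, 0, 0],
    [0, 0, 0, -0.2, 0.8, 0, 0],
    [0, 0, 0, -0.2, 0.8, 0, 0],
    [0, 0, 0, -0.2, 0.8, 0, 0],
    [0, 0, 0, -0.2, 0.8, 0, 0],
    [0, 0, 0, -0.2, 0.8, 0, 0],
    [0, 0, 0, -0.2, 0.8, 0, 0],
    [0, 0, 0, -0.16, 0.7, 0, 0],
    [0, 0, 0, 0, 0, 0, 0],
  ],
)

```text
clock: 6.5
ee_pos: [0.5671, 0.0087, 0.1984]
orientation: [0.082, 0.997, 0.0, 0.0]
wrist_force: [-0.1, -0.2, 0.1]
grip_width: 0.0601
grip_force: 65.0
```

Run:
```python
from h import *
t,r,y=pose();p,d,c=snap('wrist','w2.png'); m,_=masks(p); print(t,y,status.sense()['grip_width'])
for ce,a,K in comps(m['tan']):
    x=cast('wrist',K,t[2]+.005,c); q=r.inv().apply(x-t); print('tan',np.round(ce),a,'toolframe',fit(q,0))
for ce,a,K in comps(m['silver'],2000): print('sil',np.round(ce),a,fit(cast('wrist',K,.03,c),0))
P=cloud(d,c); 
for px in [(320,200),(320,250),(320,300)]: print(P[px[1],px[0]]-t)
```

```text
[0.56705135 0.0086725  0.19835382] 170.56033826437906 0.06035760735719765
tan [320. 243.] 68842 toolframe (array([21.8, -0.9]), array([ 64.8, 128.8]), np.float32(-0.0))
sil [477. 210.] 12955 (array([589.1, 126.3]), array([ 56. , 138.8]), np.float32(-9.43))
sil [ 41. 317.] 5188 (array([ 614.9, -238.2]), array([54.6, 86.4]), np.float32(-85.68))
[-0.04873078  0.00871763  0.00476972]
[-0.03283233  0.00606429  0.00542342]
[-0.01503841  0.0030976   0.00454164]
```

View pics/w2.png

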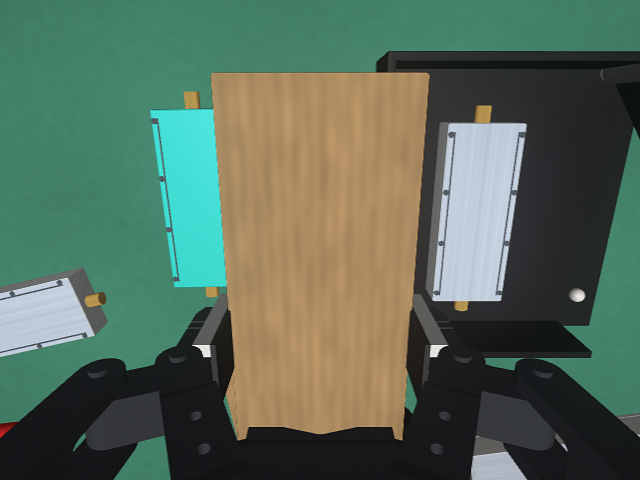

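```bash
cat >> h.py <<'E'
def avg(n=6):
    T=[];S=[];F=[]
    for i in range(n):
        p,d,c=snap('wrist'); t,r,y=pose(); T.append([*t,y]); m,_=masks(p)
        for ce,a,K in comps(m['silver'],2000):
            f=fit(cast('wrist',K,.03,c),0)
            if abs(f[2]+9.5)<4: S.append([*f[0],f[2],*f[1]])
        for ce,a,K in comps(m['tan'],20000):
            q=r.inv().apply(cast('wrist',K,t[2]+.005,c)-t)*1000
            e=q[q[:,0]>q[:,0].max()-2]; F.append([q[:,0].max(),e[:,1].min(),e[:,1].max()])
    for a in (T,S,F):
        if a: print(np.mean(a,0).round(4),np.std(a,0).round(4))
    return np.mean(T,0)
E
python3 - <<'E'
from h import *
avg(8)
goto([.588,.126,.1],170.5)
E
```

```text
[5.664000e-01 6.200000e-03 1.980000e-01 1.703623e+02] [0.0001 0.0002 0.0001 0.0336]
[589.275  126.275   -9.455   56.1    138.9625] [0.2046 0.0433 0.0194 0.     0.316 ]
[ 86.2155 -30.0172  31.4869] [0.0338 0.2689 0.2733]
at [0.5665 0.0064 0.1979] 170.35 turn [ 0.      0.     -0.0012] shift [-0.029  2.431  1.958]
```

Emit:
arm_command(
  increments=[
    [0, 0, -0.0015, -0.014, 0.531, 0, 0],
    [0, 0, 0, -0.02, 0.7, 0, 0],
    [0, 0, 0, -0.02, 0.7, 0, 0],
    [0, 0, 0, -0.02, 0.5, 0.2, 0],
    [0, 0, 0, 0, 0, 0.5, 0],
    [0, 0, 0, 0, 0, 0.7, 0],
    [0, 0, 0, 0, 0, 0.56, 0],
    [0, 0, 0, 0, 0, 0, 0],
    [0, 0, 0, 0, 0, 0, 0],
    [0, 0, 0, 0, 0, 0, 0],
    [0, 0, 0, 0, 0, 0, 0],
  ],
)

```text
clock: 8.32
ee_pos: [0.5906, 0.1262, 0.1007]
orientation: [0.082, 0.997, 0.0, 0.001]
wrist_force: [0.1, -0.2, 0.1]
grip_width: 0.0598
grip_force: 65.0
```

Run:
```python
from h import *
goto([.5902,.1256,.032],170.54); print(status.sense()['wrist_force'])
```

```text
at [0.5906 0.1262 0.1007] 170.58 turn [0.0002 0.0006 0.0003] shift [ 0.006 -0.014  1.374]
[ 0.09141693 -0.24213357  0.05337832]
```

Emit:
arm_command(
  increments=[
    [0, 0, 0, 0.006, -0.014, 0.3, 0],
    [0, 0, 0, 0, 0, 0.4, 0],
    [0, 0, 0, 0, 0, 0.35, 0],
    [0, 0, 0, 0, 0, 0.15, 0],
    [0, 0, 0, 0, 0, 0.1, 0],
    [0, 0, 0, 0, 0, 0, 0],
    [0, 0, 0, 0, 0, 0, 0],
  ],
)

```text
clock: 9.2
ee_pos: [0.5902, 0.1255, 0.0353]
orientation: [0.082, 0.997, 0.0, 0.0]
wrist_force: [-0.2, 0.0, -0.7]
grip_width: 0.0597
grip_force: 65.1
```

Emit:
arm_command(
  increments=[
    [0, 0, 0, 0, 0, 0.03, 0],
    [0, 0, 0, 0, 0, 0.03, 0],
    [0, 0, 0, 0, 0, 0, 0],
  ],
)

```text
clock: 9.57
ee_pos: [0.5898, 0.1255, 0.0317]
orientation: [0.082, 0.997, -0.0, -0.0]
wrist_force: [-0.0, 0.3, -1.0]
grip_width: 0.0605
grip_force: 65.1
```

Emit:
arm_command(
  increments=[
    [0, 0, 0, 0, 0, 0.02, 0],
    [0, 0, 0, 0, 0, 0, 0],
  ],
)

```text
clock: 9.82
ee_pos: [0.5898, 0.1255, 0.0307]
orientation: [0.082, 0.997, 0.0, -0.0]
wrist_force: [0.1, -0.7, -0.9]
grip_width: 0.0602
grip_force: 65.1
```

Emit:
arm_command(
  increments=[
    [0, 0, 0, 0, 0, 0.02, 0],
    [0, 0, 0, 0, 0, 0, 0],
  ],
)

```text
clock: 10.07
ee_pos: [0.5899, 0.1256, 0.0299]
orientation: [0.082, 0.997, 0.0, 0.0]
wrist_force: [0.1, 0.8, 0.8]
grip_width: 0.0601
grip_force: 65.1
```

Emit:
arm_command(
  increments=[
    [0, 0, 0, 0, 0, 0.02, 0],
    [0, 0, 0, 0, 0, 0, 0],
  ],
)

```text
clock: 10.32
ee_pos: [0.5899, 0.1256, 0.0297]
orientation: [0.082, 0.997, 0.0, 0.0]
wrist_force: [-4.8, -0.4, 11.2]
grip_width: 0.0601
grip_force: 66.1
```

Emit:
arm_command(
  increments=[
    [0, 0, 0, 0, 0, 0.01, 0],
    [0, 0, 0, 0, 0, 0, 0],
  ],
)

```text
clock: 10.58
ee_pos: [0.59, 0.1256, 0.0297]
orientation: [0.082, 0.997, 0.0, 0.0]
wrist_force: [-7.2, -1.5, 16.9]
grip_width: 0.0605
grip_force: 66.6
```

Emit:
arm_command(
  increments=[
    [0, 0, 0, 0, 0, -0.016, 0],
    [0, 0, 0, 0, 0, 0, 1],
    [0, 0, 0, 0, 0, 0, 1],
    [0, 0, 0, 0, 0, 0, 1],
    [0, 0, 0, 0, 0, 0, 1],
    [0, 0, 0, 0, 0, -0.2, 1],
    [0, 0, 0, 0, 0, -0.6, 1],
    [0, 0, 0, 0, 0, -0.8, 1],
    [0, 0, 0, 0, 0, -0.8, 1],
    [0, 0, 0, 0, 0, -0.6, 1],
    [0, 0, 0, 0, 0, -0.4, 1],
    [0, 0, 0, 0, 0, 0, 1],
    [0, 0, 0, 0, 0, 0, 1],
    [0, 0, 0, 0, 0, 0, 1],
  ],
)

```text
clock: 12.32
ee_pos: [0.5894, 0.1255, 0.198]
orientation: [0.082, 0.997, -0.0, -0.001]
wrist_force: [0.2, 0.2, -0.6]
grip_width: 0.0855
grip_force: 0.0
```

Run:
```python
from h import *
for i in range(3):
    p,d,c=snap('wrist','w3.png'); m,hsv=masks(p)
    for ce,a,K in comps(m['tan'],3000): print(np.round(ce),a,fit(cast('wrist',K,.035,c),0))
P=cloud(d,c); print(pose()[0],pose()[2])
for ce,a,K in comps(m['silver'],50): print('s',np.round(ce),a)
b=(hsv[0]>12)&(hsv[0]<28)&(hsv[1]>120)
for ce,a,K in comps(b&~cv2.dilate(m['tan'].astype('uint8'),np.ones((3,3))).astype(bool),20): print('b',ce,a,cast('wrist',ce,.018,c))
```

```text
[320. 204.] 18043 (array([588.7, 126.6]), array([ 62.5, 169. ]), np.float32(-9.45))
[320. 204.] 18141 (array([588.8, 126.6]), array([ 62.5, 169.1]), np.float32(-9.45))
[320. 204.] 18126 (array([589. , 126.5]), array([ 62.5, 169.2]), np.float32(-9.42))
[0.58966435 0.12548439 0.19847601] 170.57851737909533
s [517. 131.] 436
s [464.  66.] 108
s [439. 290.] 52
s [164. 334.] 853
s [476. 334.] 850
s [419. 433.] 821
b [27.40659341 96.0989011 ] 182 [[ 0.47023788 -0.06869236  0.018     ]]
b [ 69.44827586 288.49425287] 87 [[ 0.62083772 -0.09140199  0.018     ]]
```

View pics/w3.png

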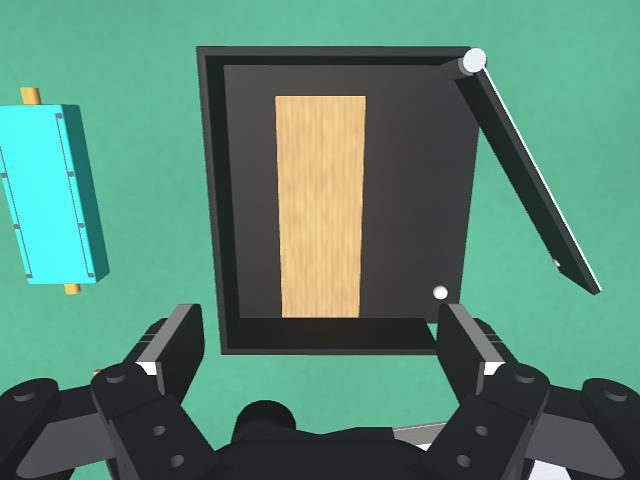

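The sheet lies in the carrier at columns 276–366, rows 96–317, within 1 mm of module_a and square to it. The gate hinge is at (474,60) and its free end at (597,290). On to module_b.

Emit:
arm_command(
  increments=[
    [0, 0, 0.0795, 0, 0, 0, 1],
    [0, 0, 0.0795, 0, 0, 0, 1],
    [0, 0, 0.0795, 0, 0, 0, 1],
    [0, 0, 0.0795, 0, 0, 0, 1],
    [0, 0, 0.0795, 0, 0, 0, 1],
    [0, 0, 0.0795, 0, 0, 0, 1],
    [0, 0, 0.0795, 0, 0, 0, 1],
    [0, 0, 0.0795, 0, 0, 0, 1],
    [0, 0, 0, -0.6, 0, 0, 1],
    [0, 0, 0, -0.85, 0, 0, 1],
    [0, 0, 0, -0.85, 0, 0, 1],
    [0, 0, 0, -0.85, 0, 0, 1],
    [0, 0, 0, -0.85, 0, 0, 1],
    [0, 0, 0, -0.85, 0, 0, 1],
    [0, 0, 0, -0.85, 0, 0, 1],
    [0, 0, 0, -0.85, 0, 0, 1],
    [0, 0, 0, -0.85, 0, 0, 1],
    [0, 0, 0, -0.53, 0, 0, 1],
    [0, 0, 0, 0, 0, 0, 1],
    [0, 0, 0, 0, 0, 0, 1],
  ],
)

```text
clock: 14.98
ee_pos: [0.6192, -0.2691, 0.1988]
orientation: [0.68, 0.733, 0.0, -0.0]
wrist_force: [-0.4, -0.1, -0.4]
grip_width: 0.0853
grip_force: 0.0
```

Run:
```python
from h import *
for i in range(3):
    p,d,c=snap('wrist','w4.png'); m,hsv=masks(p)
    for ce,a,K in comps(m['silver'],3000): 
        f=fit(cast('wrist',K,.024,c),0); print(np.round(ce),a,f)
        if 100<ce[1]<280 and abs(ce[0]-320)<100: g=f
goto([g[0][0]/1000,g[0][1]/1000,.014],g[2]%180)
```

```text
[321. 207.] 12554 (array([ 619.9, -269.8]), array([ 56.1, 139.3]), np.float32(-85.69))
[321. 207.] 12482 (array([ 620., -270.]), array([ 56.1, 138.7]), np.float32(-85.66))
[321. 207.] 12506 (array([ 620., -270.]), array([ 56.1, 138.7]), np.float32(-85.69))
at [ 0.6194 -0.2689  0.1992] 94.32 turn [-0.     -0.0001  0.0001] shift [-0.023  0.01   3.703]
```

Emit:
arm_command(
  increments=[
    [0, 0, 0, -0.023, 0.01, 0.6, 1],
    [0, 0, 0, 0, 0, 0.8, 1],
    [0, 0, 0, 0, 0, 0.8, 1],
    [0, 0, 0, 0, 0, 0.7, 1],
    [0, 0, 0, 0, 0, 0.45, 1],
    [0, 0, 0, 0, 0, 0.19, 1],
    [0, 0, 0, 0, 0, 0, 1],
    [0, 0, 0, 0, 0, 0, 0],
    [0, 0, 0, 0, 0, 0, 0],
    [0, 0, 0, 0, 0, 0, 0],
    [0, 0, 0, 0, 0, 0, 0],
    [0, 0, 0, 0, 0, 0, 0],
  ],
)

```text
clock: 16.62
ee_pos: [0.6206, -0.2713, 0.0236]
orientation: [0.68, 0.733, 0.0, 0.001]
wrist_force: [-0.5, 0.5, 5.9]
grip_width: 0.0546
grip_force: 65.1
```

Run:
```python
from h import *
s=status.sense(); print(s['wrist_force']); print(pose()[0],pose()[2])
```

```text
[-0.52461207  0.48069371  5.90255873]
[ 0.62060184 -0.2713445   0.02361267] 94.26087726397446
```

Emit:
arm_command(
  increments=[
    [0, 0, 0, 0, 0, -0.4, 0],
    [0, 0, 0, 0, 0, -0.6, 0],
    [0, 0, -0.0795, 0, 0, -0.32, 0],
    [0, 0, -0.0795, 0, 0, -0.32, 0],
    [0, 0, -0.0795, 0, 0, -0.32, 0],
    [0, 0, -0.0795, 0, 0, -0.32, 0],
    [0, 0, -0.0795, 0, 0, -0.32, 0],
    [0, 0, -0.0795, 0, 0, -0.32, 0],
    [0, 0, -0.0795, 0, 0, -0.32, 0],
    [0, 0, -0.0795, 0, 0, -0.32, 0],
    [0, 0, 0, 0.15, 0.6, 0, 0],
    [0, 0, 0, 0.2, 0.8, 0, 0],
    [0, 0, 0, 0.2, 0.8, 0, 0],
    [0, 0, 0, 0.2, 0.8, 0, 0],
    [0, 0, 0, 0.2, 0.8, 0, 0],
    [0, 0, 0, 0.2, 0.8, 0, 0],
    [0, 0, 0, 0.2, 0.8, 0, 0],
    [0, 0, 0, 0.2, 0.8, 0, 0],
    [0, 0, 0, 0.2, 0.8, 0, 0],
    [0, 0, 0, 0.17, 0.72, 0, 0],
  ],
)

```text
clock: 19.12
ee_pos: [0.5878, 0.127, 0.201]
orientation: [0.082, 0.997, 0.0, 0.0]
wrist_force: [0.1, 0.4, -5.7]
grip_width: 0.0542
grip_force: 65.8
```

Emit:
arm_command(
  increments=[
    [0, 0, 0, 0, 0, 0, 0],
    [0, 0, 0, 0, 0, 0, 0],
    [0, 0, 0, 0, 0, 0, 0],
  ],
)

```text
clock: 19.5
ee_pos: [0.5884, 0.1246, 0.2003]
orientation: [0.083, 0.997, -0.0, 0.0]
wrist_force: [-0.2, -0.1, -5.6]
grip_width: 0.0546
grip_force: 65.9
```

Run:
```python
from h import *
for i in range(3):
    p,d,c=snap('wrist','w5.png'); t,r,y=pose(); m,hsv=masks(p)
    for ce,a,K in comps(m['silver'],3000):
        if abs(ce[0]-320)>80: continue
        q=r.inv().apply(cast('wrist',K,t[2]+.002,c)-t)*1000
        e=q[q[:,0]>q[:,0].max()-4]
        for x0 in (65,50,35):
            k=q[abs(q[:,0]-x0)<2]; print(x0,k[:,1].min().round(2),k[:,1].max().round(2),end=' | ')
        print(np.round(ce),a,'front',q[:,0].max(),np.sort(q[:,0])[-20:][::6],fit(q/1000,0))
P=cloud(d,c); print(t,y,[(r.inv().apply(P[v,320]-t)).round(4) for v in(150,180,220,260)])
```

```text
65 -26.81 27.84 | 50 -26.9 27.78 | 35 -26.89 27.87 | [331. 263.] 8228 front 71.48462950406515 [71.18568445 71.18672478 71.18776509 71.47376167] (array([14.7,  0.5]), array([ 54.8, 113.7]), np.float32(-0.06))
65 -26.86 27.79 | 50 -26.95 27.73 | 35 -26.95 27.81 | [331. 264.] 8219 front 71.44033321325354 [71.13901072 71.14025792 71.14150508 71.42729676] (array([14.6,  0.5]), array([ 54.8, 113.7]), np.float32(-0.05))
65 -26.87 27.76 | 50 -26.97 27.69 | 35 -26.96 27.78 | [331. 264.] 8143 front 71.42471207643922 [71.13664821 71.13807829 71.13950831 71.41758937] (array([14.6,  0.4]), array([ 54.8, 113.6]), np.float32(-0.05))
[0.58842466 0.124833   0.20017909] 170.52647028146052 [array([ 0.0642,  0.0005, -0.0003]), array([ 0.0551,  0.0005, -0.0014]), array([ 0.0419,  0.0005, -0.0004]), array([ 0.0281,  0.0005, -0.0006])]
```

View pics/w5.png

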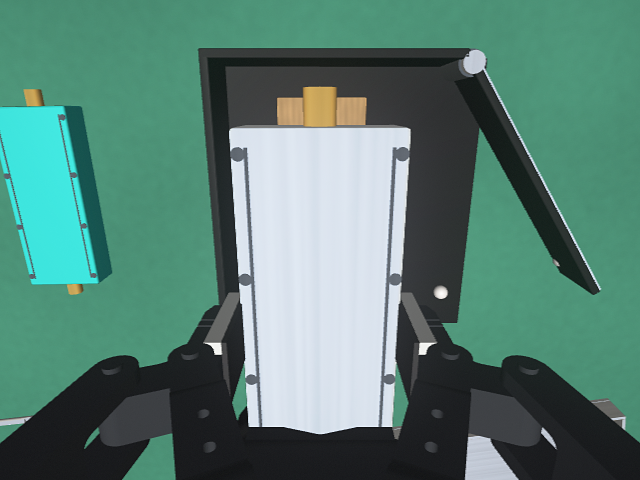

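Run:
```python
from h import *
snap('wrist'); goto([.5902,.1258,.063],170.54)
```

```text
at [0.5884 0.125  0.2002] 170.53 turn [-0. -0. -0.] shift [-0.033  0.022  2.743]
```

Emit:
arm_command(
  increments=[
    [0, 0, 0, -0.033, 0.022, 0.3, 0],
    [0, 0, 0, 0, 0, 0.5, 0],
    [0, 0, 0, 0, 0, 0.6, 0],
    [0, 0, 0, 0, 0, 0.6, 0],
    [0, 0, 0, 0, 0, 0.4, 0],
    [0, 0, 0, 0, 0, 0.25, 0],
    [0, 0, 0, 0, 0, 0.08, 0],
    [0, 0, 0, 0, 0, 0, 0],
    [0, 0, 0, 0, 0, 0, 0],
    [0, 0, 0, 0, 0, 0, 0],
  ],
)

```text
clock: 20.95
ee_pos: [0.5905, 0.1264, 0.0642]
orientation: [0.082, 0.997, 0.0, 0.0]
wrist_force: [-0.5, 0.3, -4.9]
grip_width: 0.0542
grip_force: 65.7
```

Run:
```python
from h import *
goto([.5902,.1258,.059],170.54); print(status.sense()['wrist_force'])
```

```text
at [0.5905 0.1264 0.0642] 170.58 turn [0.0002 0.0005 0.0003] shift [ 0.004 -0.013  0.104]
[-0.49539702  0.29051176 -4.93089787]
```

Emit:
arm_command(
  increments=[
    [0, 0, 0, 0.004, -0.01, 0.05, 0],
    [0, 0, 0, 0, 0, 0.04, 0],
    [0, 0, 0, 0, 0, 0, 0],
  ],
)

```text
clock: 21.32
ee_pos: [0.5898, 0.1259, 0.0589]
orientation: [0.082, 0.997, -0.0, -0.0]
wrist_force: [-0.3, 0.1, -3.8]
grip_width: 0.0544
grip_force: 65.9
```

Emit:
arm_command(
  increments=[
    [0, 0, 0, 0, 0, 0.02, 0],
    [0, 0, 0, 0, 0, 0, 0],
  ],
)

```text
clock: 21.58
ee_pos: [0.59, 0.1259, 0.0586]
orientation: [0.082, 0.997, 0.0, 0.0]
wrist_force: [-3.5, -0.4, 3.3]
grip_width: 0.054
grip_force: 66.8
```

Emit:
arm_command(
  increments=[
    [0, 0, 0, 0, 0, 0.016, 0],
    [0, 0, 0, 0, 0, 0, 0],
  ],
)

```text
clock: 21.82
ee_pos: [0.59, 0.1259, 0.0586]
orientation: [0.082, 0.997, 0.0, 0.0]
wrist_force: [-7.7, -1.0, 12.0]
grip_width: 0.0544
grip_force: 67.9
```

Contact. Release, rise and look.

Emit:
arm_command(
  increments=[
    [0, 0, 0, 0, 0, -0.012, 0],
    [0, 0, 0, 0, 0, 0, 1],
    [0, 0, 0, 0, 0, 0, 1],
    [0, 0, 0, 0, 0, 0, 1],
    [0, 0, 0, 0, 0, 0, 1],
    [0, 0, 0, 0, 0, -0.2, 1],
    [0, 0, 0, 0, 0, -0.6, 1],
    [0, 0, 0, 0, 0, -0.8, 1],
    [0, 0, 0, 0, 0, -0.8, 1],
    [0, 0, 0, 0, 0, -0.5, 1],
    [0, 0, 0, 0, 0, -0.3, 1],
    [0, 0, 0, 0, 0, 0, 0],
    [0, 0, 0, 0, 0, 0, 0],
    [0, 0, 0, 0, 0, 0, 0],
  ],
)

```text
clock: 23.58
ee_pos: [0.5895, 0.1258, 0.2168]
orientation: [0.082, 0.997, -0.0, -0.001]
wrist_force: [0.5, -0.1, -1.0]
grip_width: 0.0319
grip_force: 0.0
```

Run:
```python
from h import *
for i in range(2):
    p,d,c=snap('wrist','w6.png'); m,hsv=masks(p)
    for ce,a,K in comps(m['silver'],6000): print(np.round(ce),a,fit(cast('wrist',K,.059,c),0))
print(pose()[0],pose()[2])
P=cloud(d,c).reshape(-1,3); dd=d.ravel()
# gate: hinge cap & top strip by height
c0=np.array([.589,.1265]); 
pt,dt,ct=snap('top'); Q=cloud(dt,ct).reshape(-1,3)
for nm,X,D in(('wrist',P,dd),('top',Q,dt.ravel())):
    g=X[(D>0)&(X[:,2]>.04)&(X[:,2]<.062)&(X[:,0]>.46)&(X[:,0]<.72)&(X[:,1]>.215)&(X[:,1]<.36)]
    print(nm,len(g)); 
    if len(g)>20: print(np.round(g[np.argsort(g[:,1])][::max(1,len(g)//12)],3))
```

```text
[0.58966761 0.12584821 0.21714934] 170.58188920570961
wrist 4749
[[0.493 0.215 0.056]
 [0.501 0.231 0.055]
 [0.497 0.24  0.055]
 [0.511 0.245 0.054]
 [0.538 0.252 0.052]
 [0.544 0.259 0.055]
 [0.568 0.266 0.052]
 [0.577 0.274 0.052]
 [0.602 0.282 0.048]
 [0.618 0.291 0.054]
 [0.629 0.3   0.054]
 [0.661 0.309 0.05 ]
 [0.676 0.322 0.053]]
top 12
```

View pics/w6.png

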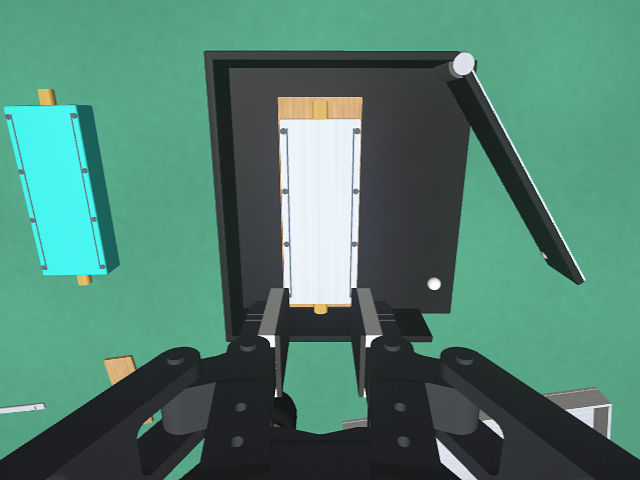

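Run:
```python
from h import *
p,d,c=snap('wrist'); h,s,v=cv2.split(cv2.cvtColor(p,cv2.COLOR_RGB2HSV))
# module B long edges / top end vs sheet in image
def rowspan(r,m):
    u=np.where(m[r,240:400])[0]+240; return u.min(),u.max()
sil=(s<60)&(v>150); tan=(h>8)&(h<22)&(s>80)
for r in (130,160,200,240,270): 
    a=rowspan(r,sil); b=rowspan(r,sil|tan); z1=cast('wrist',[(x,r) for x in a],.059,c); z2=cast('wrist',[(x,r) for x in b],.035,c)
    print(r,a,b,z1[:,:2].mean(0).round(4),z2[:,:2].mean(0).round(4))
k=max(comps(sil&(np.arange(640)>240)&(np.arange(640)<400)&(np.arange(480)[:,None]<290),2000),key=lambda q:q[1])[2]; W=cast('wrist',k,.059,c); print('modB partial',fit(W,0))
print('front edge',cast('wrist',[(320,k[:,1].min())],.059,c))
# hinge cap
cap=(s<40)&(v>150)&(np.arange(640)>440)&(np.arange(640)<490)&(np.arange(480)[:,None]<90)
for ce,a,K in comps(cap,50): print('cap',ce,a,cast('wrist',ce,.055,c))
P=cloud(d,c)
M=(d>0)&(P[...,2]>.046)&(P[...,2]<.062)
g=P[M&(P[...,1]>.26)&(P[...,1]<.33)&(P[...,0]>.54)&(P[...,0]<.72)]; l=cv2.fitLine(np.float32(g[:,:2]),cv2.DIST_HUBER,0,.001,.001).ravel(); print('gate',len(g),np.degrees(np.arctan2(l[1],l[0])),l, g[:,:2].max(0))
w=P[M&(P[...,0]<.52)&(P[...,1]<.22)&(P[...,1]>.06)]; l=cv2.fitLine(np.float32(w[:,:2]),cv2.DIST_HUBER,0,.001,.001).ravel(); print('-x wall',len(w),np.degrees(np.arctan2(l[1],l[0])),l)
w=P[M&(P[...,1]<.07)&(P[...,0]<.66)&(P[...,0]>.51)]; l=cv2.fitLine(np.float32(w[:,:2]),cv2.DIST_HUBER,0,.001,.001).ravel(); print('-y wall',len(w),np.degrees(np.arctan2(l[1],l[0])),l)
for px in[(583,281),(575,284),(463,64)]: print(px,cast('wrist',px,.054,c))
```

```text
130 (np.int64(287), np.int64(353)) (np.int64(278), np.int64(361)) [0.5278 0.137 ] [0.5288 0.1365]
160 (np.int64(281), np.int64(359)) (np.int64(279), np.int64(359)) [0.5479 0.1336] [0.5506 0.1324]
200 (np.int64(282), np.int64(358)) (np.int64(281), np.int64(358)) [0.5763 0.1289] [0.5814 0.1277]
240 (np.int64(283), np.int64(357)) (np.int64(282), np.int64(357)) [0.6064 0.1239] [0.614  0.1222]
270 (np.int64(284), np.int64(356)) (np.int64(283), np.int64(356)) [0.6302 0.1199] [0.6399 0.1179]
modB partial (array([583.2, 127.7]), array([ 56.1, 127.1]), np.float32(-9.39))
front edge [[0.52056537 0.13816393 0.059     ]]
cap [464.45539906  64.69248826] 426 [[0.50210337 0.239008   0.055     ]]
gate 2308 24.913382 [0.90694565 0.4212476  0.613379   0.28972054] [0.67713299 0.32350678]
-x wall 3874 86.98072 [0.05267192 0.99861187 0.48271465 0.11169492]
-y wall 2053 -9.418766 [ 0.9865186 -0.1636491  0.5755534  0.054443 ]
(583, 281) [[0.67546745 0.32205766 0.054     ]]
(575, 284) [[0.67704463 0.31590397 0.054     ]]
(463, 64) [[0.50146779 0.23842004 0.054     ]]
```

Module_b sits centred on the sheet, at (320,210) in the view, yaw −9.4° and within 1 mm. Now the gate, from its outer side with the fingers shut.

Emit:
arm_command(
  increments=[
    [0, 0, 0, 0.026, 0.6, 0, 0],
    [0, 0, 0, 0.026, 0.8, 0, 0],
    [0, 0, 0, 0.026, 0.8, 0, 0],
    [0, 0, 0, 0.026, 0.8, 0, 0],
    [0, 0, 0, 0.026, 0.8, 0, 0],
    [0, 0, 0, 0.026, 0.62, 0, 0],
    [0, 0, 0, 0, 0, 0.5, 0],
    [0, 0, 0, 0, 0, 0.8, 0],
    [0, 0, 0, 0, 0, 0.8, 0],
    [0, 0, 0, 0, 0, 0.8, 0],
    [0, 0, 0, 0, 0, 0.5, 0],
    [0, 0, 0, 0, 0, 0.15, 0],
    [0, 0, 0, 0, 0, 0, 0],
    [0, 0, 0, 0, 0, 0, 0],
  ],
)

```text
clock: 25.52
ee_pos: [0.619, 0.3455, 0.0419]
orientation: [0.082, 0.997, 0.001, 0.001]
wrist_force: [-1.1, -0.7, 0.2]
grip_width: 0.0002
grip_force: 0.0
```

Run:
```python
from h import *
goto([.648,.255,.038],170.54); goto([.653,.232,.038],170.54)
```

```text
at [0.619  0.3455 0.0419] 170.58 turn [0.0006 0.0008 0.0003] shift [-0.869 -1.69   0.077]
at [0.619  0.3455 0.0419] 170.58 turn [0.0006 0.0008 0.0003] shift [-1.043 -2.128  0.077]
```

Emit:
arm_command(
  increments=[
    [0, 0, 0, -0.05, -0.1, 0.03, 0],
    [0, 0, 0, -0.1, -0.2, 0.03, 0],
    [0, 0, 0, -0.1, -0.2, 0, 0],
    [0, 0, 0, -0.1, -0.2, 0, 0],
    [0, 0, 0, -0.1, -0.2, 0, 0],
    [0, 0, 0, -0.1, -0.2, 0, 0],
    [0, 0, 0, -0.1, -0.18, 0, 0],
    [0, 0, 0, -0.08, -0.14, 0, 0],
    [0, 0, 0, -0.07, -0.12, 0, 0],
    [0, 0, 0, -0.05, -0.08, 0, 0],
    [0, 0, 0, 0, 0, 0, 0],
    [0, 0, 0, 0, 0, 0, 0],
  ],
)

```text
clock: 27.02
ee_pos: [0.647, 0.2585, 0.0374]
orientation: [0.082, 0.997, 0.0, 0.0]
wrist_force: [0.0, -0.1, -0.6]
grip_width: 0.0001
grip_force: 0.0
```

Emit:
arm_command(
  increments=[
    [0, 0, 0, -0.04, -0.08, 0, 0],
    [0, 0, 0, -0.04, -0.08, 0, 0],
    [0, 0, 0, 0, 0, 0, 0],
  ],
)

```text
clock: 27.4
ee_pos: [0.6498, 0.2494, 0.0374]
orientation: [0.082, 0.997, -0.0, 0.0]
wrist_force: [0.1, -1.2, 0.4]
grip_width: 0.0001
grip_force: 0.0
```

```bash
cat > g.py <<'E'
from h import *
p,d,c=snap('wrist'); t=pose()[0]; s=status.sense(); cv2.imwrite('pics/g%d.png'%(s['clock']*100),p[:,:,::-1])
print(t,s['wrist_force'].round(1)); h=np.array([.502,.239]); uy=np.array([.1639,.9865]); print('TCP to shut axis plane mm',1000*(t[:2]-h)@uy)
P=cloud(d,c); g=P[(d>0)&(P[...,2]>.046)&(P[...,2]<.06)&(P[...,0]>.53)&(P[...,0]<.61)&(P[...,1]>.2)&(P[...,1]<.3)]
if len(g)>50:
    l=cv2.fitLine(np.float32(g[:,:2]),cv2.DIST_HUBER,0,.001,.001).ravel(); print('gate',len(g),np.degrees(np.arctan2(l[1],l[0]))+9.43,1000*(l[2:]-h)@uy)
E
python3 g.py
```

```text
[0.64976778 0.24951897 0.03739395] [-0.1  0.3  0.5]
TCP to shut axis plane mm 34.59609933031546
gate 8054 7.0043745 9.076929002654563
```

Emit:
arm_command(
  increments=[
    [0, 0, 0, 0, -0.08, 0, 0],
    [0, 0, 0, 0, -0.08, 0, 0],
    [0, 0, 0, 0, -0.05, 0, 0],
    [0, 0, 0, 0, -0.04, 0, 0],
    [0, 0, 0, 0, 0, 0, 0],
  ],
)

```text
clock: 28.08
ee_pos: [0.6474, 0.237, 0.0373]
orientation: [0.082, 0.997, -0.0, -0.0]
wrist_force: [0.7, -0.0, -0.5]
grip_width: -0.0001
grip_force: 0.0
```

Emit:
arm_command(
  increments=[
    [0, 0, 0, 0, -0.03, 0, 0],
    [0, 0, 0, 0, -0.03, 0, 0],
    [0, 0, 0, 0, 0, 0, 0],
  ],
)

```text
clock: 28.45
ee_pos: [0.647, 0.2342, 0.0373]
orientation: [0.082, 0.997, -0.0, -0.0]
wrist_force: [-0.5, -0.2, -0.6]
grip_width: -0.0
grip_force: 0.0
```

```bash
python3 g.py
```

```text
[0.647071   0.23429015 0.03736311] [-0.4 -0.3 -0.3]
TCP to shut axis plane mm 19.130873996728454
gate 7836 1.1577587 1.5836189817905522
```

Emit:
arm_command(
  increments=[
    [0, 0, 0, 0, -0.03, 0, 0],
    [0, 0, 0, 0, -0.03, 0, 0],
    [0, 0, 0, 0, 0, 0, 0],
  ],
)

```text
clock: 28.88
ee_pos: [0.6466, 0.2313, 0.0374]
orientation: [0.082, 0.997, -0.0, -0.0]
wrist_force: [-0.3, 0.1, 0.1]
grip_width: -0.0001
grip_force: 0.0
```

Emit:
arm_command(
  increments=[
    [0, 0, 0, 0, -0.02, 0, 0],
    [0, 0, 0, 0, 0, 0, 0],
  ],
)

```text
clock: 29.12
ee_pos: [0.6465, 0.2305, 0.0374]
orientation: [0.082, 0.997, 0.0, 0.0]
wrist_force: [-0.1, 0.5, -0.4]
grip_width: -0.0003
grip_force: 0.0
```

```bash
python3 g.py
```

```text
[0.64646804 0.2304888  0.03740653] [-0.5 -0.3  0.7]
TCP to shut axis plane mm 15.282013357007965
gate 7796 -0.21897984 -0.2928704235434431
```

Emit:
arm_command(
  increments=[
    [0, 0, 0, 0, -0.03, 0, 0],
    [0, 0, 0, 0, 0, 0, 0],
  ],
)

```text
clock: 29.42
ee_pos: [0.6464, 0.2301, 0.0375]
orientation: [0.082, 0.997, 0.001, 0.0]
wrist_force: [1.9, 6.8, -1.3]
grip_width: -0.0003
grip_force: 3.5
```

Emit:
arm_command(
  increments=[
    [0, 0, 0, 0, -0.02, 0, 0],
    [0, 0, 0, 0, 0, 0, 0],
  ],
)

```text
clock: 29.68
ee_pos: [0.6464, 0.2299, 0.0375]
orientation: [0.082, 0.997, 0.001, 0.001]
wrist_force: [3.5, 13.1, -3.7]
grip_width: 0.0
grip_force: 6.0
```

```bash
python3 g.py
```

```text
[0.64639715 0.22990718 0.03753603] [ 2.  11.3 -2.7]
TCP to shut axis plane mm 14.696629330204704
gate 7761 -0.24887466 -0.3716441992401979
```

Emit:
arm_command(
  increments=[
    [0, 0, 0, 0, -0.02, 0, 0],
    [0, 0, 0, 0, 0, 0, 0],
    [0, 0, 0, 0, 0.2, 0, 0],
    [0, 0, 0, 0, 0.5, 0, 0],
    [0, 0, 0, 0, 0.5, 0, 0],
    [0, 0, 0, 0, 0.2, -0.3, 0],
    [0, 0, 0, 0, 0, -0.7, 0],
    [0, 0, 0, 0, 0, -0.8, 0],
    [0, 0, 0, 0, 0, -0.8, 0],
    [0, 0, 0, 0, 0, -0.6, 0],
    [0, 0, 0, 0, -0.4, 0, 0],
    [0, 0, 0, 0, -0.4, 0, 0],
    [0, 0, 0, 0, 0, 0, 0],
    [0, 0, 0, 0, 0, 0, 0],
  ],
)

```text
clock: 31.48
ee_pos: [0.6508, 0.2567, 0.1973]
orientation: [0.082, 0.997, 0.0, -0.0]
wrist_force: [0.7, 0.2, 0.5]
grip_width: -0.0001
grip_force: 0.0
```

```bash
python3 g.py; mv pics/g*.png /tmp; python3 -c "
from h import *
snap('wrist','final.png')"
```

```text
[0.65080254 0.25702012 0.1972269 ] [-0.8  0.5  0.2]
TCP to shut axis plane mm 42.165589243424904
gate 1668 -0.070510864 -0.026353097307671918
```

View pics/final.png

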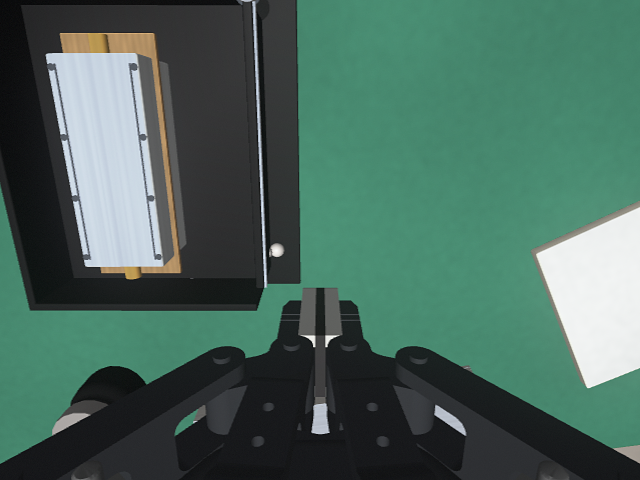

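The gate, running from column 250 to column 266, is shut at about 0°. The stack at (105,160) is undisturbed and the gripper is clear, so I'm handing in.

```bash
python3 -c "
from rig import arm
print(arm.hand_in())"
```

```text
the job is handed in; nothing more can be done
None
```

The job is handed in, though no verdict came back: sheet and module_b measured within about 1 mm of module_a and square, the gate seated at 0°, and the arm clear after about 31.6 s of the 61 s.

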